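# Post a returned chocolate bar through the slot of the returns box

## Task

One wrapped chocolate bar has been brought back and lies by itself on the worktop; two others lie stacked as a pair. Put the single bar, flat and narrow end first, into the slot at the foot of the low wooden returns box and push it all the way in so that nothing sticks out of the front. Leave the stacked pair where it lies.

Things in the scene. Friction and masses are not known exactly. Their poses are not given: they have to be found in the camera images.
- single_bar: chocolate bar that lies by itself, flat: a rigid wrapped block 64 mm wide (own x), 140 mm long (own y), 11 mm thick (z up), 60 to 120 g. Origin: centre of its underside. Grip it across its 64 mm width from above. It may lie left or right of the returns box, its long side pointing roughly away from the robot.
- returns_box: low wooden box with dark lid, fixed, 50 mm high (lock on the lid +2 mm), 144 mm wide, 162 mm deep. Its front faces roughly to the robot and has one slot at the worktop. Origin: middle of the slot's lower edge, on the outer front face, at worktop height; x points straight into the box, y along the slot to the left seen from the robot, z up.
- slot_inside (a point): middle of the slot on its inner side, 10 mm in from the box's origin along x, at worktop height. The slot has a dark metal frame, is 86 mm wide, 24 mm high, 10 mm through; its lower edge is the worktop (no sill), so a flat bar slides in along it. Behind it the box is empty, 124 mm wide, back wall 154 mm from the outer front face: a bar fits in with 14 mm to spare.
- pair_lower: lower bar of the stacked pair, of the same shape and size as the single bar; origin: centre of its underside, y along its length. To be left alone.
- pair_upper: upper bar of the stacked pair, same shape and size, lying flat and a little crosswise on the lower one (the stack is 22 mm high); origin: centre of its underside. To be left alone.
Things that resemble listed ones, but are neither listed nor needed, are in the scene too. Leave any orange look-alike of the single_bar alone.

How it is judged (in metres and radians):
At the end, for the whole second after the job is handed in: The single bar lies at rest flat inside the returns box, in line with the box within 20 degrees, its rear end flush with the front of the box or farther in; up to 15 mm may still stick out (x of single_bar in the frame of returns_box between 0.055 and 0.1 m and y of single_bar in the frame of returns_box between -0.04 and 0.04 m and height (world z) of single_bar below 0.02 m and angle between the y axis of single_bar and the x axis of returns_box, either way round below 0.35 rad and linear speed of single_bar below 0.01 m/s); the robot touches nothing.
It fails at once if the stacked pair is disturbed (either bar moved by more than 30 mm) (distance of any of pair_lower, pair_upper from where it was at the start of the episode above 0.03 m).
It also fails if it takes over 51 s, if anything falls off the work surface, if the arm or the gripper's body presses on something with over 40 N, if the wrist force passes 120 N, or if a joint passes its speed limit or range.

## Robot

A 6-joint arm with a two-finger parallel gripper is mounted at the origin on a cart in front of the work surface, level with it; the furniture and walls round the work are solid. World frame = base frame: x ahead of the robot, y to its left, z up, the work surface at z = 0. Lengths are in mm, angles in degrees, forces in N, time in s.
With the tool pointing down it reaches from about 300 to 850 mm from the base axis. Payload 4.2 kg.
Tool frame: the origin (TCP) lies at the very end of the fingers, on their centre line; the grasp point (between the pads) lies 19 mm behind it; z points along the fingers, y is the line along which they close (so a half turn about z gives the same grasp; the last joint's range is limited). The gripper opens to 91 mm and grips with 3 to 60 N. Pads are 32 mm wide; open, the fingers measure 118 mm over their backs; the gripper's body (76 mm by 178 mm) begins 60 mm behind the grasp point.
Start: joints at [-66.177, 18.312, 89.639, -0, 72.044, -1.146], TCP at [242.735, -521.274, 179.776] pointing down, gripper open.
Joint ranges: [-177.97, 177.97], [-48.28, 115.42], [12.27, 149.76], [-77.06, 257.06], [2.81, 150.46], [-146.56, 146.56]. Speed limits (degrees/s): [147.25, 147.25, 180, 180, 180, 180].

## Interface

Orientations are given as [roll, pitch, yaw] about the fixed x, y, z axes, in that order (R = Rz(yaw) Ry(pitch) Rx(roll)).
In Python, from workcell import * gives the robot as it stands.
- The arm moves only by the tool move_arm, never from a script. Its argument "motion" is a list of rows, each a list of 3 entries, a list of its own where there are three numbers: the finger opening in mm, from 0 to 91.2, then the shift along the world's x, y, z in units of 25 mm (1.0 is 25 mm), then the turn, a rotation vector about the world's x, y, z in units of 4 degrees (1.0 is 4 degrees). In form: [[grip, [x, y, z], [ax, ay, az]], ...]. A call has 1 to 20 rows; each row shifts and turns the commanded pose from where the row before left it; what a row does not reach is not made up. A row lasts 1/12 s, in which the tool goes at most 41.7 mm and 7.16 degrees, less where a joint would pass 70% of its speed; a pose out of reach is approached as far as the arm can. A call with a number of a shift or a turn outside -1 to 1 is refused whole. A call with a gripper value outside its range is refused whole. The fingers move at their own pace and stop on an object; "grip_force" is the grip in N (left out, the last holds). Time passes only in rows, so rows that do not move let the fingers close. It gives the time, the measured TCP pose, the force, the opening and the grip force at its end, in the units of the state.
- state(): the state, without advancing time (a new reading comes with each control period).
- grab_frame(name): name is "scene" or "top" or "wrist"; returns the picture (400x640x3 uint8, blue, green, red); there is no depth.
- camera_info(name): a dict with "fx", "fy", "cx", "cy" (pixels), "rvec" (rotation vector, rad) and "tvec" (3), from world to camera coordinates, as OpenCV has them. Camera axes: x right, y down, z forward; pixel columns grow to the right and rows downward; lengths in mm; the calibration is good to about 2 mm. A picture is of the moment at which its call begins: read the wrist's pose just before it. camera_info takes no time and is no camera call; for the wrist camera it gives the pose at the moment of the call.
- job_done(): hands the job in; it is judged then, once.
The state is a dict: "time_s": time; "qpos": joint angles; "qvel": joint speeds; "effort": joint torques, N m; "ee_pos": TCP position; "ee_rot": TCP orientation; "force": force on the tool from outside, world axes, zero at the start; "torque": the same for the moment, N m; "gripper_width": finger opening in mm; "gripper_force": force on a finger pad.
Only numpy, scipy, OpenCV 4.12 (cv2) and the standard library are available. Lean on these libraries where they do the work, as an engineer would, in place of code of your own. Each camera call takes 0.05 s, during which the arm holds its last target. There are 200 camera calls.

## Working session

There is one attempt and no reset: what is moved stays moved. The work goes in short steps, Python scripts to look and compute and a tool call to move; the robot and the scene stay as the last step left them, time stands still between calls to the robot, and variables do not carry over. Pictures are saved under pics/ and viewed, at most 10 in all, crops included, and the job is handed in when it is done.

Besides the shell and the picture viewer there is one more tool, called after ">>>" in YAML: its name, and indented under it one key for each argument. move_arm: Moves the arm, as the interface text tells. Shifts and turns lie within -1 to 1; 1 stands for 25 mm of shift or 4 degrees of turn. Its arguments: {"type":"object","properties":{"motion":{"type":"array","items":{"type":"array"}},"grip_force":{"type":"number"}},"required":["motion"]}

```bash
mkdir -p pics; python3 - <<'E'
from workcell import *
import cv2
for n in("top","scene"):
    cv2.imwrite(f"pics/{n}0.png",grab_frame(n))
s=state();print(s["time_s"],s["ee_pos"],s["ee_rot"],s["gripper_width"])
E
```

```text
0.1 [ 242.53084985 -520.8150363   179.02042374] [-1.79910988e+02 -8.94454293e-04  2.49701121e+01] 91.31868333753879
```

View pics/top0.png

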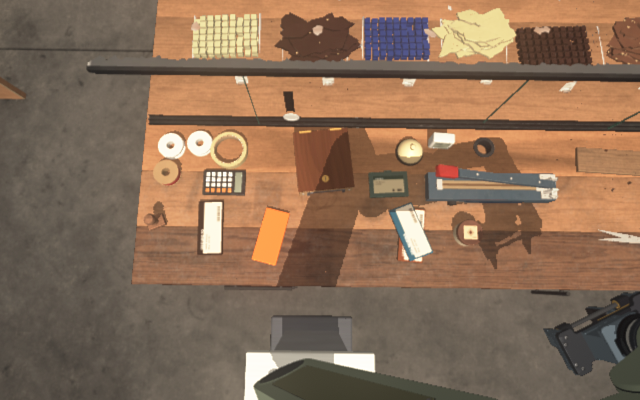

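View pics/scene0.png

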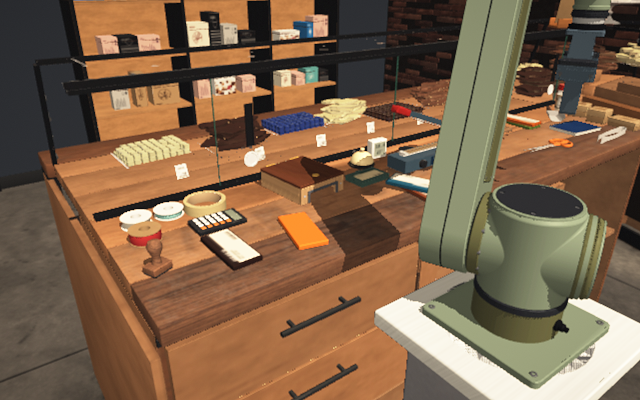

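The top view shows the candidates for the single bar:
- (211,227): a dark bar with a white label.
- (270,236): an orange look-alike, to be left alone.
- (410,233): the stacked pair.
- (223,182): a calculator.
- (388,185): a dark tray.

I choose (211,227). The box is at (323,160), with its front facing down the picture.

```bash
cat > h.py <<'E'
from workcell import *
import cv2, numpy as np
def ray(n,px,z,ci=None):
    c=ci or camera_info(n); R=cv2.Rodrigues(np.array(c["rvec"],float))[0]; t=np.array(c["tvec"],float).ravel()
    px=np.atleast_2d(px).astype(float)
    d=np.c_[(px[:,0]-c["cx"])/c["fx"],(px[:,1]-c["cy"])/c["fy"],np.ones(len(px))]@R
    o=-R.T@t
    return o+d*((z-o[2])/d[:,2])[:,None]
E
python3 - <<'E'
from h import *
im=cv2.imread("pics/top0.png")
c=im[115:285,185:445]; cv2.imwrite("pics/crop0.png",cv2.resize(c,None,fx=3,fy=3,interpolation=cv2.INTER_CUBIC))
print(ray("top",[[211,227],[270,236],[410,233]],11).round(), ray("top",[[299,195],[353,188]],50).round())
E
```

```text
[[ 457.  261.   11.]
 [ 435.  108.   11.]
 [ 448. -254.   11.]] [[ 536.   34.   50.]
 [ 556. -103.   50.]]
```

View pics/crop0.png

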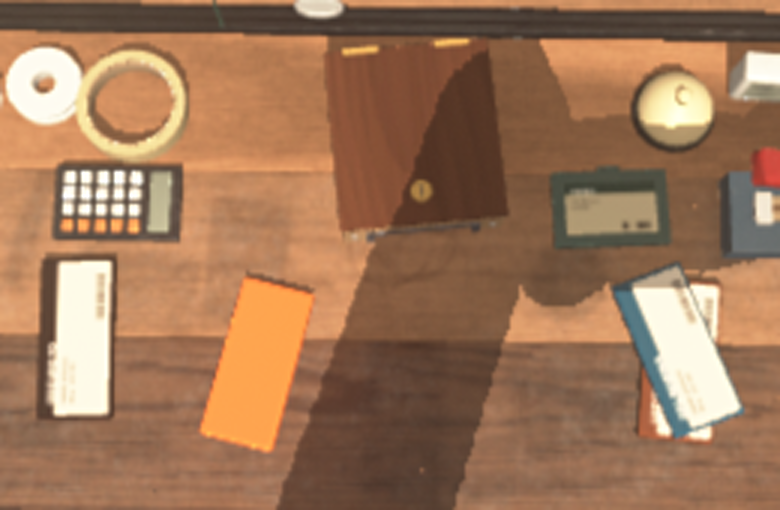

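The crop confirms the choice: a dark bar with a white label, with crop corners (41,255), (117,258), (112,419) and (38,416). The front lid edge of the box runs (342,232)–(508,214), and the dark slot frame below it runs about (370,237)–(482,226).

```bash
python3 - <<'E'
from h import *
f=lambda a:np.array(a)/3+[184.67,114.67]
b=ray("top",f([[41,255],[117,258],[112,419],[38,416]]),11)
print("bar",b.round(),"c",b.mean(0).round(1),"w",np.linalg.norm(b[0]-b[1]),np.linalg.norm(b[3]-b[2]),"l",np.linalg.norm(b[0]-b[3]))
d=(b[0]+b[1]-b[2]-b[3])[:2];print("yaw long",np.degrees(np.arctan2(d[1],d[0])))
l=ray("top",f([[342,232],[508,214],[490,38],[327,50]]),50)
print("lid",l.round(),np.linalg.norm(l[0]-l[1]),np.linalg.norm(l[0]-l[3]),np.linalg.norm(l[1]-l[2]))
for p,q in((0,3),(1,2)): e=l[q]-l[p];print("side",np.degrees(np.arctan2(e[1],e[0])))
e=l[0]-l[1];print("front",np.degrees(np.arctan2(e[1],e[0]))-90, (l[0]+l[1])/2)
print("slot frame z24",ray("top",f([[370,238],[482,227]]),24).round())
o=ray("top",f([[245,274],[314,293],[272,452],[200,434]]),11);print("orange",o.round())
print("pair",ray("top",f([[612,287],[745,412],[639,438]]),20).round())
s=state();print(s["ee_pos"],s["qpos"])
E
```

```text
bar [[528. 299.  11.]
 [527. 232.  11.]
 [387. 229.  11.]
 [388. 292.  11.]] c [457.5 263.   11. ] w 66.47136827915281 63.16656726523885 l 140.0279047708326
yaw long 2.0296579550957787
lid [[ 544.   35.   50.]
 [ 562. -106.   50.]
 [ 719.  -91.   50.]
 [ 706.   51.   50.]] 141.66054948078548 162.60562976180657 158.05892657969562
side 5.759563000274881
side 5.428643968613504
front 7.13748475536714 [552.86250798 -35.60118102  50.        ]
slot frame z24 [[545.  11.  24.]
 [556. -86.  24.]]
orange [[514. 120.  11.]
 [498.  59.  11.]
 [361.  92.  11.]
 [375. 153.  11.]]
pair [[ 505. -199.   20.]
 [ 399. -309.   20.]
 [ 376. -219.   20.]]
[ 242.53084985 -520.8150363   179.02042374] [-6.61761391e+01  1.83481668e+01  8.96967711e+01 -9.31744578e-04
  7.20440739e+01 -1.14596397e+00]
```

>>> move_arm:
  motion:
    - [91,[0.35,1,0],[0,0,-0.29]]
    - [91,[0.35,1,0],[0,0,-0.29]]
    - [91,[0.35,1,0],[0,0,-0.29]]
    - [91,[0.35,1,0],[0,0,-0.29]]
    - [91,[0.35,1,0],[0,0,-0.29]]
    - [91,[0.35,1,0],[0,0,-0.29]]
    - [91,[0.35,1,0],[0,0,-0.29]]
    - [91,[0.35,1,0],[0,0,-0.29]]
    - [91,[0.35,1,0],[0,0,-0.29]]
    - [91,[0.35,1,0],[0,0,-0.29]]
    - [91,[0.35,1,0],[0,0,-0.29]]
    - [91,[0.35,1,0],[0,0,-0.29]]
    - [91,[0.35,1,0],[0,0,-0.29]]
    - [91,[0.35,1,0],[0,0,-0.29]]
    - [91,[0.35,1,0],[0,0,-0.29]]
    - [91,[0.35,1,0],[0,0,-0.29]]
    - [91,[0.35,1,0],[0,0,-0.29]]
    - [91,[0.35,1,0],[0,0,-0.29]]
    - [91,[0.35,1,0],[0,0,-0.29]]
    - [91,[0.35,1,0],[0,0,-0.29]]

```text
time_s: 1.77
ee_pos: [417.6, -19.9, 179.5]
ee_rot: [180.0, 0.0, 1.7]
force: [0.3, -0.1, 0.2]
gripper_width: 91.1
gripper_force: 0.0
```

```bash
python3 - <<'E'
from h import *
import json
s=state();print(s["ee_pos"],s["qvel"])
c=camera_info("wrist");im=grab_frame("wrist");cv2.imwrite("pics/w1.png",im)
np.save("w1.npy",c,allow_pickle=True)
E
```

```text
[417.62080166 -19.93878241 179.54277015] [42.51938633  7.9895702  -8.81925587 -0.10190233  0.62612987 56.00871356]
```

View pics/w1.png

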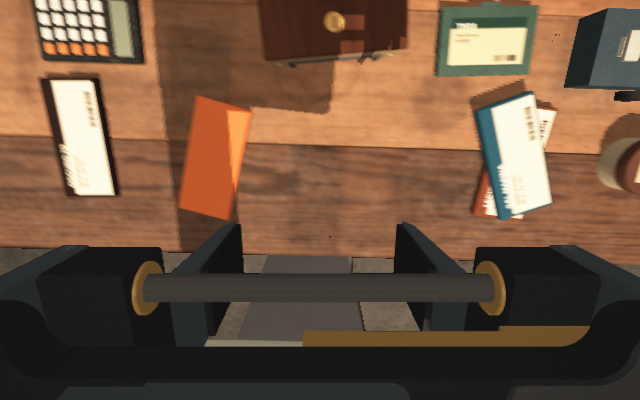

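>>> move_arm:
  motion:
    - [91,[0,0.95,-0.1],[0,0,0]]
    - [91,[0,0.95,-0.1],[0,0,0]]
    - [91,[0,0.95,-0.1],[0,0,0]]
    - [91,[0,0.95,-0.1],[0,0,0]]
    - [91,[0,0.95,-0.1],[0,0,0]]
    - [91,[0,0.95,-0.1],[0,0,0]]
    - [91,[0,0.95,-0.1],[0,0,0]]
    - [91,[0,0.95,-0.1],[0,0,0]]
    - [91,[0,0.95,-0.1],[0,0,0]]
    - [91,[0,0.95,-0.1],[0,0,0]]
    - [91,[0,0.95,-0.1],[0,0,0]]
    - [91,[0,0.8,-0.1],[0,0,0]]
    - [91,[0,0,0],[0,0,0]]
    - [91,[0,0,0],[0,0,0]]
    - [91,[0,0,0],[0,0,0]]

```text
time_s: 3.07
ee_pos: [417.4, 259.1, 149.5]
ee_rot: [179.9, 0.1, 1.8]
force: [0.3, -0.1, 0.3]
gripper_width: 90.9
gripper_force: 0.0
```

In the wrist view, taken while still moving, the single bar is at (80,137), the orange one at (215,157), the pair at (515,155) and the box lid front at about (265,62)–(405,47). The arm is now over the single bar, so I'll check it there by mask.

```bash
python3 - <<'E'
from h import *
c=camera_info("wrist");im=grab_frame("wrist");cv2.imwrite("pics/w2.png",im)
P=ray("wrist",[[320,100]],11,c);print(P)
g=cv2.cvtColor(im,cv2.COLOR_BGR2HSV)
m=cv2.inRange(g,(0,0,150),(180,60,255)); m[230:]=0
for k in cv2.findContours(m,cv2.RETR_EXTERNAL,cv2.CHAIN_APPROX_SIMPLE)[0]:
    if cv2.contourArea(k)>1500:
        r=cv2.boxPoints(cv2.minAreaRect(k));print(r.round(),ray("wrist",r,11,c).round(1))
E
```

```text
[[509.49114923 260.33623719  11.        ]]
[[294. 208.]
 [296.  87.]
 [342.  88.]
 [340. 209.]] [[389.9 286.5  11. ]
 [521.4 285.5  11. ]
 [522.1 237.7  11. ]
 [390.5 233.4  11. ]]
```

View pics/w2.png

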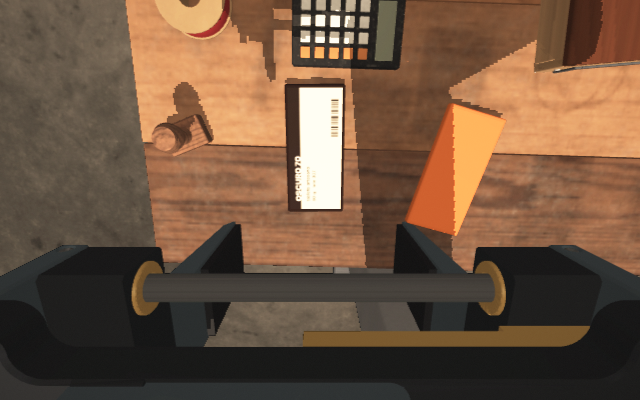

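The wrist view confirms the single bar, with corners at about (285,83), (344,86), (342,211) and (289,211). It agrees with the top view within a few mm, so I descend.

>>> move_arm:
  motion:
    - [91,[0,0.12,-0.8],[0,0,0]]
    - [91,[0,0,-0.8],[0,0,0]]
    - [91,[0,0,-0.8],[0,0,0]]
    - [91,[0,0,-0.8],[0,0,0]]
    - [91,[0,0,-0.8],[0,0,0]]
    - [91,[0,0,-0.8],[0,0,0]]
    - [91,[0,0,-0.5],[0,0,0]]
    - [91,[0,0,-0.3],[0,0,0]]
    - [91,[0,0,-0.26],[0,0,0]]
    - [91,[0,0,0],[0,0,0]]
    - [91,[0,0,0],[0,0,0]]
    - [50,[0,0,0],[0,0,0]]
    - [50,[0,0,0],[0,0,0]]
    - [50,[0,0,0],[0,0,0]]
    - [50,[0,0,0],[0,0,0]]
    - [50,[0,0,0],[0,0,0]]
    - [50,[0,0,0],[0,0,0]]
    - [50,[0,0,0],[0,0,0]]
    - [50,[0,0,0],[0,0,0]]
  grip_force: 25

```text
time_s: 4.7
ee_pos: [417.7, 263.0, 3.3]
ee_rot: [180.0, 0.0, 1.8]
force: [-0.1, -1.2, -0.0]
gripper_width: 50.1
gripper_force: 0.0
```

```bash
python3 - <<'E'
from h import *
a=grab_frame("top")[150:290,170:310];cv2.imwrite("pics/t2.png",np.hstack([cv2.resize(a,(400,400)),cv2.resize(grab_frame("wrist")[50:300,170:420],(400,400))]))
s=state();print(s["gripper_width"],s["gripper_force"],s["ee_pos"])
E
```

```text
50.19219544463973 0.0 [417.71918304 262.98343171   3.25746299]
```

View pics/t2.png

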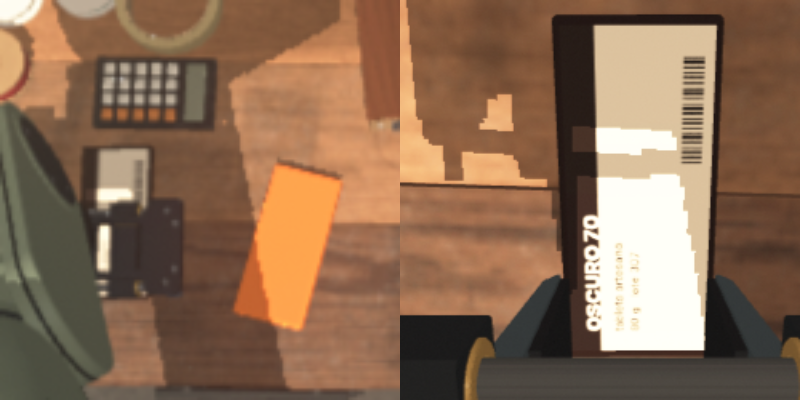

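```bash
python3 - <<'E'
from h import *
f=lambda a:np.array(a)/1.6+[170,50]
p=f([[553,15],[722,15],[706,350],[570,355],[565,275],[718,275],[562,340],[708,340]])
for z in(11,25):print(z,ray("wrist",p,z).round())
E
```

```text
11 [[529. 151.  11.]
 [531.  89.  11.]
 [396.  56.  11.]
 [392. 115.  11.]
 [429. 125.  11.]
 [431.  61.  11.]
 [399. 120.  11.]
 [401.  57.  11.]]
25 [[526. 159.  25.]
 [528. 102.  25.]
 [403.  71.  25.]
 [399. 126.  25.]
 [434. 135.  25.]
 [436.  76.  25.]
 [406. 131.  25.]
 [408.  71.  25.]]
```

>>> move_arm:
  motion:
    - [45,[0,0,0],[0,0,0]]
    - [45,[0,0,0],[0,0,0]]
    - [45,[0,0,0],[0,0,0]]
  grip_force: 25

```text
time_s: 5.05
ee_pos: [417.8, 262.9, 3.2]
ee_rot: [180.0, 0.0, 1.8]
force: [0.1, 0.8, 0.0]
gripper_width: 44.9
gripper_force: 0.0
```

```bash
python3 - <<'E'
from h import *
w=grab_frame("wrist")[30:330,150:500];s=grab_frame("scene")[190:290,170:310]
cv2.imwrite("pics/w3.png",np.hstack([cv2.resize(w,(400,400)),cv2.resize(s,(400,400))]))
f=lambda a:np.array(a)/1.6+[170-250,50]
p=f([[553,15],[722,15],[706,350],[570,355]])
print(ray("wrist",p,11).round())
def proj(n,P):
    c=camera_info(n);K=np.array([[c["fx"],0,c["cx"]],[0,c["fy"],c["cy"]],[0,0,1]],float)
    return cv2.projectPoints(np.array(P,float),np.array(c["rvec"],float),np.array(c["tvec"],float),K,None)[0].reshape(-1,2).round()
print(proj("wrist",[[418,263+22,3],[418,263-22,3],[434,285,3],[434,241,3]]),proj("scene",[[418,285,3],[418,241,3]]))
E
```

```text
[[524. 297.  11.]
 [526. 236.  11.]
 [391. 232.  11.]
 [387. 292.  11.]]
[[287. 226.]
 [350. 228.]
 [287. 205.]
 [351. 206.]] [[229. 261.]
 [250. 254.]]
```

View pics/w3.png

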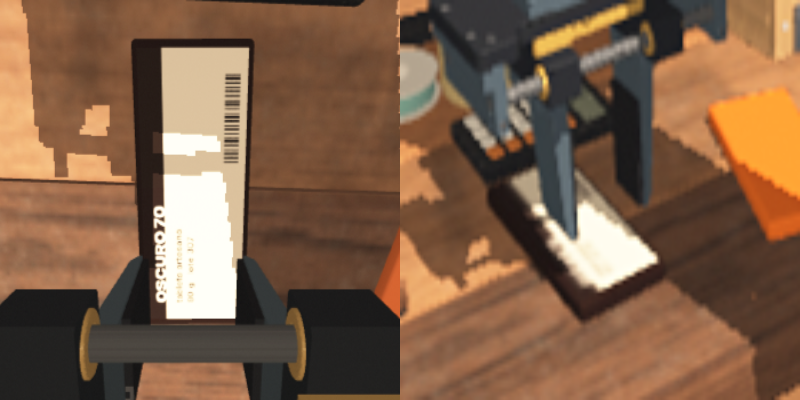

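The scene view shows both fingertips hovering above the bar's top at crop (575,240) and (640,205), i.e. scene pixels (231,250) and (254,241). I'll work out their real height.

```bash
python3 - <<'E'
from h import *
p=[[170+175*.35,190+60.],[170+240*.35,190+51.]]
for z in(3,12,20,30,40,50):print(z,ray("scene",p,z).round().tolist())
g=lambda a:(np.array(a)-[400,0])*[.35,.25]+[170,190]
print("bar by scene",ray("scene",g([[488,190],[583,308],[663,262]]),8).round().tolist())
s=state();print(s["ee_pos"],s["qpos"])
E
```

```text
3 [[452.0, 264.0, 3.0], [457.0, 210.0, 3.0]]
12 [[438.0, 270.0, 12.0], [443.0, 217.0, 12.0]]
20 [[426.0, 275.0, 20.0], [431.0, 224.0, 20.0]]
30 [[410.0, 282.0, 30.0], [415.0, 232.0, 30.0]]
40 [[395.0, 289.0, 40.0], [399.0, 240.0, 40.0]]
50 [[379.0, 296.0, 50.0], [384.0, 248.0, 50.0]]
bar by scene [[526.0, 295.0, 8.0], [387.0, 290.0, 8.0], [391.0, 229.0, 8.0]]
[417.70214825 262.96572287   3.24230543] [ 3.08612949e+01  2.18889431e+01  1.13871460e+02 -7.16684238e-03
  4.42468648e+01  1.19095727e+02]
```

The tips are really about 25–30 mm higher than reported. I'll open and descend in small steps, watching the force.

>>> move_arm:
  motion:
    - [91,[0,0,0],[0,0,0]]
    - [91,[0,0,0],[0,0,0]]
    - [91,[0,0,0],[0,0,0]]
    - [91,[0,0,0],[0,0,0]]
    - [91,[0,0,0],[0,0,0]]
    - [91,[0,0,-0.2],[0,0,0]]
    - [91,[0,0,-0.2],[0,0,0]]
    - [91,[0,0,-0.2],[0,0,0]]
    - [91,[0,0,0],[0,0,0]]

```text
time_s: 5.9
ee_pos: [416.8, 262.4, -13.0]
ee_rot: [179.9, 0.1, 1.8]
force: [-0.2, 0.3, -0.0]
gripper_width: 91.4
gripper_force: 0.0
```

>>> move_arm:
  motion:
    - [91,[0,0,-0.08],[0,0,0]]
    - [91,[0,0,-0.08],[0,0,0]]
    - [91,[0,0,0],[0,0,0]]

```text
time_s: 6.15
ee_pos: [417.5, 262.8, -16.1]
ee_rot: [180.0, 0.0, 1.8]
force: [-0.7, 0.8, -0.4]
gripper_width: 90.8
gripper_force: 0.0
```

```bash
python3 - <<'E'
from h import *
s=grab_frame("scene")[190:290,170:310]
cv2.imwrite("pics/s4.png",cv2.resize(s,(560,400),interpolation=cv2.INTER_CUBIC))
E
```

```text
(no output)
```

View pics/s4.png

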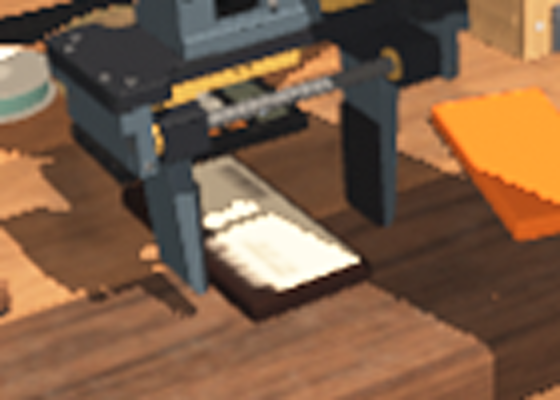

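The left tip is at crop (200,290) → scene (220,262) and the right tip at (388,225) → (267,246). They straddle the bar, so I'll get their height.

```bash
python3 - <<'E'
from h import *
for z in(0,5,10,15,20):print(z,ray("scene",[[220,262.5],[267,246.2]],z).round().tolist())
E
```

```text
0 [[428.0, 300.0, 0.0], [428.0, 196.0, 0.0]]
5 [[420.0, 303.0, 5.0], [421.0, 201.0, 5.0]]
10 [[413.0, 306.0, 10.0], [413.0, 205.0, 10.0]]
15 [[405.0, 309.0, 15.0], [406.0, 209.0, 15.0]]
20 [[398.0, 312.0, 20.0], [398.0, 213.0, 20.0]]
```

>>> move_arm:
  motion:
    - [91,[0,0,-0.1],[0,0,0]]
    - [91,[0,0,-0.1],[0,0,0]]
    - [91,[0,0,-0.08],[0,0,0]]
    - [91,[0,0,0],[0,0,0]]

```text
time_s: 6.53
ee_pos: [417.4, 262.8, -23.2]
ee_rot: [180.0, 0.0, 1.8]
force: [-0.1, 0.3, -0.4]
gripper_width: 90.8
gripper_force: 0.0
```

>>> move_arm:
  motion:
    - [91,[0,0,-0.06],[0,0,0]]
    - [91,[0,0,0],[0,0,0]]

```text
time_s: 6.7
ee_pos: [417.6, 262.9, -24.4]
ee_rot: [180.0, 0.0, 1.8]
force: [0.6, -0.1, -0.8]
gripper_width: 90.9
gripper_force: 0.0
```

>>> move_arm:
  motion:
    - [91,[0,0,-0.06],[0,0,0]]
    - [91,[0,0,0],[0,0,0]]

```text
time_s: 6.87
ee_pos: [417.6, 262.9, -25.9]
ee_rot: [180.0, 0.0, 1.8]
force: [-0.3, 0.3, 0.2]
gripper_width: 91.1
gripper_force: 0.0
```

>>> move_arm:
  motion:
    - [91,[0,0,-0.06],[0,0,0]]
    - [91,[0,0,0],[0,0,0]]

```text
time_s: 7.03
ee_pos: [417.6, 262.9, -27.4]
ee_rot: [180.0, 0.0, 1.8]
force: [0.2, 0.3, 0.1]
gripper_width: 91.0
gripper_force: 0.0
```

>>> move_arm:
  motion:
    - [55,[0,0,0],[0,0,0]]
    - [55,[0,0,0],[0,0,0]]
    - [55,[0,0,0],[0,0,0]]
    - [55,[0,0,0],[0,0,0]]
    - [55,[0,0,0],[0,0,0]]
    - [55,[0,0,0],[0,0,0]]
  grip_force: 25

```text
time_s: 7.53
ee_pos: [417.8, 263.0, -27.2]
ee_rot: [180.0, -0.0, 1.8]
force: [0.4, -0.2, 0.2]
gripper_width: 64.0
gripper_force: 25.0
```

Gripped at 64.0 mm. The arm's z reading sits about 28 mm low, so the worktop reads as z ≈ -28. Next I lift, carry over the orange bar and line up in front of the slot.

>>> move_arm:
  motion:
    - [55,[0,0,0.5],[0,0,0]]
    - [55,[0,0,0.7],[0,0,0]]
    - [55,[0,0,0.8],[0,0,0]]
    - [55,[0,-0.4,0.2],[0,0,0]]
    - [55,[-0.02,-0.8,0],[0,0,0.09]]
    - [55,[-0.02,-0.9,0],[0,0,0.09]]
    - [55,[-0.02,-0.9,0],[0,0,0.09]]
    - [55,[-0.02,-0.9,0],[0,0,0.09]]
    - [55,[-0.02,-0.9,0],[0,0,0.09]]
    - [55,[-0.02,-0.9,0],[0,0,0.09]]
    - [55,[-0.02,-0.9,0],[0,0,0.09]]
    - [55,[-0.02,-0.9,0],[0,0,0.09]]
    - [55,[-0.02,-0.9,0],[0,0,0.09]]
    - [55,[-0.02,-0.9,0],[0,0,0.09]]
    - [55,[-0.02,-0.9,0],[0,0,0.09]]
    - [55,[-0.02,-0.9,0],[0,0,0.09]]
    - [55,[0,-0.9,0],[0,0,0.09]]
    - [55,[0,-0.56,0],[0,0,0]]
    - [55,[0,0,0],[0,0,0]]
    - [55,[0,0,0],[0,0,0]]

```text
time_s: 9.2
ee_pos: [410.9, -51.6, 27.3]
ee_rot: [-180.0, 0.1, 6.3]
force: [-0.8, 0.3, -1.2]
gripper_width: 63.5
gripper_force: 25.0
```

```bash
python3 - <<'E'
from h import *
s=state();print(s["ee_pos"],s["ee_rot"],s["gripper_width"],s["force"])
c=camera_info("wrist");print(c)
w=grab_frame("wrist");cv2.imwrite("pics/w5.png",cv2.resize(w[0:290,150:510],(720,580)))
np.save("w5.npy",c,allow_pickle=True)
E
```

```text
[410.91380274 -51.57082198  27.33032107] [-1.79980873e+02  5.93065809e-02  6.32572849e+00] 63.49531615583631 [-0.79822401  0.26476616 -1.2256593 ]
{'fx': 308.62884052166936, 'fy': 308.62884052166936, 'cx': 318.252240364359, 'cy': 203.4042038072092, 'rvec': array([-2.17936152,  1.9501821 ,  0.27144938]), 'tvec': array([-96.32138808, 397.20166065, 353.34910749])}
```

View pics/w5.png

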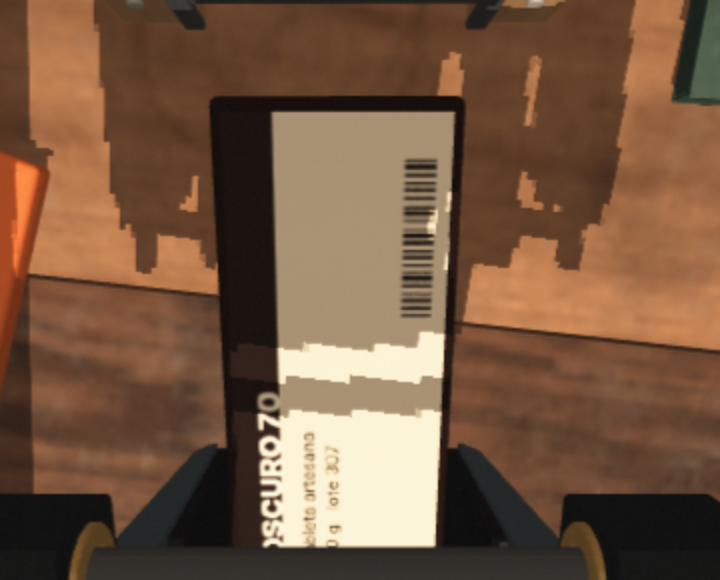

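The slot frame's feet are at crop (205,27) and (467,27), and the front corners of the held bar are at (211,97) and (465,98). Casting both.

```bash
python3 - <<'E'
from h import *
c=np.load("w5.npy",allow_pickle=True).item()
f=lambda a:np.array(a)/2+[149.75,-.25]
a=ray("wrist",f([[205,28],[467,28],[188,28],[483,28]]),0,c);print("slot",a.round(1).tolist(),np.linalg.norm(a[0]-a[1]),np.linalg.norm(a[2]-a[3]),(a[0]+a[1])/2)
for z in(60,65):
  b=ray("wrist",f([[211,97],[465,98]]),z,c);print(z,b.round(1).tolist(),np.linalg.norm(b[0]-b[1]),b.mean(0))
E
```

```text
slot [[546.4, 8.0, 0.0], [556.0, -78.6, 0.0], [545.7, 13.6, 0.0], [556.5, -83.9, 0.0]] 87.12228277593483 98.09582545925934 [551.15887524 -35.27555788   0.        ]
60 [[515.5, -7.5, 60.0], [522.3, -71.5, 60.0]] 64.34858767510568 [518.88632472 -39.51644517  60.        ]
65 [[514.6, -8.6, 65.0], [521.3, -70.7, 65.0]] 62.47617037309521 [517.93256697 -39.61955656  65.        ]
```

The slot measures 87 mm wide, centred at (551,-35), with yaw 6.3°. The bar is aligned laterally within 1 mm, so I lower it and insert.

>>> move_arm:
  motion:
    - [55,[0,0,-0.6],[0,0,0]]
    - [55,[0,0,-0.6],[0,0,0]]
    - [55,[0,0,-0.5],[0,0,0]]
    - [55,[0,0,-0.25],[0,0,0]]
    - [55,[0,0,-0.14],[0,0,0]]
    - [55,[0,0,0],[0,0,0]]
    - [55,[0.3,0.03,0],[0,0,0]]
    - [55,[0.3,0.03,0],[0,0,0]]
    - [55,[0.3,0.03,0],[0,0,0]]
    - [55,[0.3,0.03,0],[0,0,0]]
    - [55,[0.3,0.03,0],[0,0,0]]
    - [55,[0.3,0.03,0],[0,0,0]]
    - [55,[0,0,0],[0,0,0]]

```text
time_s: 10.33
ee_pos: [459.3, -46.6, -24.2]
ee_rot: [180.0, -0.2, 6.5]
force: [1.1, 0.1, -0.9]
gripper_width: 63.9
gripper_force: 25.0
```

>>> move_arm:
  motion:
    - [55,[0.3,0.03,0],[0,0,0]]
    - [55,[0.3,0.03,0],[0,0,0]]
    - [55,[0.3,0.03,0],[0,0,0]]
    - [55,[0.3,0.03,0],[0,0,0]]
    - [55,[0.3,0.03,0],[0,0,0]]
    - [55,[0.3,0.04,0],[0,0,0]]
    - [55,[0.3,0.04,0],[0,0,0]]
    - [55,[0.3,0.04,0],[0,0,0]]
    - [55,[0.2,0.02,0],[0,0,0]]
    - [55,[0,0,0],[0,0,0]]
    - [55,[0,0,0],[0,0,0]]

```text
time_s: 11.25
ee_pos: [521.7, -39.2, -24.6]
ee_rot: [180.0, 0.0, 6.5]
force: [-0.2, 0.1, -0.7]
gripper_width: 63.4
gripper_force: 25.0
```

>>> move_arm:
  motion:
    - [91,[0,0,0],[0,0,0]]
    - [91,[0,0,0],[0,0,0]]
    - [91,[0,0,0],[0,0,0]]
    - [91,[0,0,0.5],[0,0,0]]
    - [91,[0,0,0.6],[0,0,0]]
    - [91,[0,0,0.5],[0,0,0]]
    - [0,[-0.4,-0.04,0],[0,0,0]]
    - [0,[-0.4,-0.04,0],[0,0,0]]
    - [0,[-0.4,-0.05,0],[0,0,0]]
    - [0,[-0.4,-0.05,0],[0,0,0]]
    - [0,[-0.4,-0.05,0],[0,0,0]]
    - [0,[-0.4,-0.05,0],[0,0,0]]
    - [0,[0,0,0],[0,0,0]]
    - [0,[0,0,0],[0,0,0]]
    - [0,[0,0,-0.5],[0,0,0]]
    - [0,[0,0,-0.5],[0,0,0]]
    - [0,[0,0,-0.4],[0,0,0]]
    - [0,[0,0,-0.2],[0,0,0]]
    - [0,[0,0,0],[0,0,0]]

```text
time_s: 12.83
ee_pos: [461.5, -46.2, -25.4]
ee_rot: [-180.0, 0.1, 6.5]
force: [0.1, -0.7, -0.2]
gripper_width: 7.2
gripper_force: 0.0
```

>>> move_arm:
  motion:
    - [0,[0.24,0.02,0],[0,0,0]]
    - [0,[0.24,0.03,0],[0,0,0]]
    - [0,[0.24,0.03,0],[0,0,0]]
    - [0,[0.24,0.03,0],[0,0,0]]
    - [0,[0.24,0.03,0],[0,0,0]]
    - [0,[0.24,0.02,0],[0,0,0]]
    - [0,[0.24,0.03,0],[0,0,0]]
    - [0,[0.24,0.03,0],[0,0,0]]
    - [0,[0.24,0.03,0],[0,0,0]]
    - [0,[0.24,0.02,0],[0,0,0]]
    - [0,[0,0,0],[0,0,0]]

```text
time_s: 13.75
ee_pos: [523.7, -39.5, -24.4]
ee_rot: [180.0, -0.1, 6.5]
force: [0.6, -0.1, 1.2]
gripper_width: 0.3
gripper_force: 0.0
```

>>> move_arm:
  motion:
    - [0,[0.1,0.01,0],[0,0,0]]
    - [0,[0.1,0.01,0],[0,0,0]]
    - [0,[0.1,0.01,0],[0,0,0]]
    - [0,[0.1,0.01,0],[0,0,0]]
    - [0,[0,0,0],[0,0,0]]

```text
time_s: 14.17
ee_pos: [532.5, -38.5, -24.4]
ee_rot: [180.0, -0.1, 6.4]
force: [1.1, -0.0, -0.5]
gripper_width: 0.6
gripper_force: 0.0
```

>>> move_arm:
  motion:
    - [0,[0.05,0,0],[0,0,0]]
    - [0,[0,0,0],[0,0,0]]
    - [0,[-0.4,-0.04,0],[0,0,0]]
    - [0,[-0.8,-0.09,0],[0,0,0]]
    - [0,[-0.8,-0.09,0],[0,0,0]]
    - [0,[-0.8,-0.09,0.3],[0,0,0]]
    - [0,[-0.8,-0.09,0.8],[0,0,0]]
    - [0,[-0.8,-0.09,0.8],[0,0,0]]
    - [0,[-0.4,-0.04,0.8],[0,0,0]]
    - [0,[0,0,0.4],[0,0,0]]
    - [0,[0,0,0],[0,0,0]]
    - [0,[0,0,0],[0,0,0]]

```text
time_s: 15.17
ee_pos: [412.8, -51.9, 53.3]
ee_rot: [180.0, -0.1, 6.4]
force: [0.0, 0.2, 0.6]
gripper_width: 0.6
gripper_force: 0.0
```

```bash
python3 - <<'E'
from h import *
s=state();print(s["ee_pos"])
c=camera_info("wrist");np.save("w6.npy",c,allow_pickle=True)
w=grab_frame("wrist");t=grab_frame("top")
cv2.imwrite("pics/w6.png",np.hstack([cv2.resize(w[0:150,220:420],(533,400)),cv2.resize(t[170:270,240:306+0],(264,400))]))
E
```

```text
[412.81606452 -51.85422045  53.33081601]
```

View pics/w6.png

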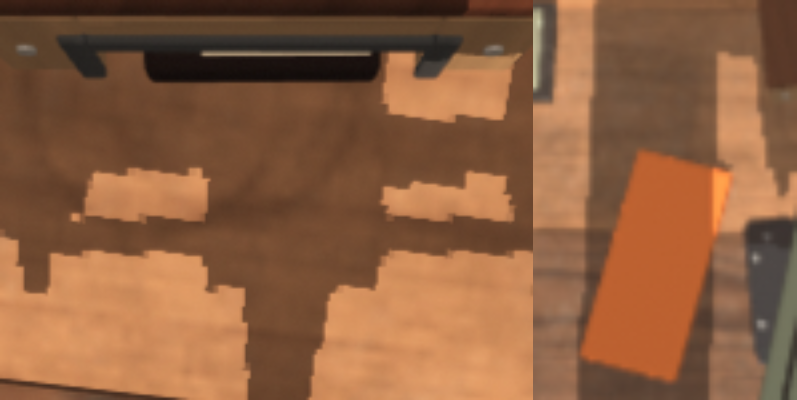

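The bar's rear end shows in the slot at crop (148–380, 81), with the frame feet at row 77. Checking how far it sticks out.

```bash
python3 - <<'E'
from h import *
c=np.load("w6.npy",allow_pickle=True).item()
f=lambda a:np.array(a)/2.667+[219.8,-.2]
a=ray("wrist",f([[95,77],[430,77],[155,81],[375,80]]),0,c)
u=np.array([np.cos(np.radians(6.3)),np.sin(np.radians(6.3))]);n=np.array([-u[1],u[0]])
d=a[:,:2]-[551.2,-35.3];print((d@u).round(1),(d@n).round(1))
E
```

```text
[-0.6 -0.3 -1.5 -1.1] [ 46.5 -47.6  29.7 -32.2]
```

It sticks out about 1 mm, essentially flush, and it is centred and straight. Handing in.

```bash
python3 -c "
from workcell import *
print(job_done())"
```

```text
the job is handed in; nothing more can be done
None
```

I pushed the single bar flat into the slot, centred and straight, with its rear end about 1 mm short of flush by the wrist camera (15 mm is allowed), and handed the job in about 15 s into the run without touching the stacked pair or the orange look-alike; `job_done()` gave no verdict.

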